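# Hold a pressure transmitter's zero button half-way with the push tool

### The job

Pull the red-handled push tool straight up out of the rack and, with its tip, press the blue zero button down in the well of the pressure transmitter to about half of its 14 mm travel (7 mm); never push it right to the bottom, which would wipe the settings. Finish while still holding: keep the tool gripped and roughly upright, with the button steady half-way down. Press the button with the tool only, keep the robot itself off the transmitter, and leave the other two drivers, the gauge and the dust cap where they are.

Things in the scene. Friction and masses are not known exactly. Their poses are not given: they have to be found in the camera images.
- tool_grip (a point): Middle of the push tool's handle. The tool is loose, straight, about 90 g, upright in the rack: square RED handle (22 x 22 mm, 80 mm long, thin black band near its top) above a steel shaft (10 mm diameter, 85 mm long) with a flat black tip. This point is on the axis, 40 mm above the handle's lower shoulder, 125 mm above the tip; z runs from tip to handle. Its x and y are square to the flats; they start in line with the rack's.
- tool_tip (a point): Centre of the flat tip (10 mm across) of the push tool's shaft, 125 mm below tool_grip along the tool's axis.
- push_tool: The push tool itself (see tool_grip); its origin is at the tip, z along the shaft towards the handle.
- rack: Fixed tool rack, grey plates, 90 x 200 x 95 mm high, origin under its centre, z up. Three 14 mm holes at its y = -65, 0, +65 mm; one tool in each (which one varies), its handle's shoulder on the rack's top face (95 mm up), its tip 10 mm above the bench. A lower plate guides the shafts: lift straight up by more than 85 mm. Handles have free space for fingers along the rack's x.
- green_driver: Bystander: driver with a green handle (22 mm diameter, 66 mm long, its top 161 mm above the bench) standing in the rack, origin at its tip, z up.
- black_driver: Bystander: driver with a black handle (26 mm diameter, 60 mm long, its top 155 mm above the bench) standing in the rack, origin at its tip, z up.
- transmitter: Bare metal pressure transmitter fixed to the bench, lying along its x, 300 mm long. Origin on the bench under the zero button's axis, z up. At x = -82 mm a round head (100 mm across, 80 mm high, black face, green display), at 0 a square boss 50 x 50 mm, 90 mm high, at +85 mm a bolted flange block (75 x 85 mm, 80 mm high). A vertical well, 25 mm across, in the boss's top holds the blue button.
- well_mouth (a point): Centre of the mouth of the well, in the boss's top face, 90 mm above the bench; z up. The button released, its top lies 10 mm below this point.
- button_top (a point): Centre of the top of the blue zero button (21 mm across) down in the well; it moves down with the button.
- zero_button (a joint): Travel of the sprung zero button in metres: 0 released, 0.014 bottomed out; it moves straight down. Its spring resists with about 2 N at the start of travel, 5.2 N half way (450 N/m) and 8.4 N at the bottom, and pushes it back up when let go.
- gauge: Bystander: loose round yellow test gauge lying face up, 104 mm diameter, 42 mm high, with a steel stem along its -x reaching 78 mm from its centre; origin under its centre.
- dust_cap: Bystander: loose orange dust cap lying beside the transmitter, 38 mm diameter, 22 mm high, origin under its centre.
There are look-alikes about, which are no part of the job. Of the things that look like the push_tool, the smallest one is meant.

How it is judged (in metres and radians):
On the way, in this order (a step that is already met when the one before it is completed fails the run):
1. the push tool is held by the fingers, its tip clear above the rack (z of tool_tip in the frame of rack above 0.097 m and contact force between the fingers and push_tool above 3 N), for 0.1 s.
2. the tool's tip presses the button 4.5 to 9.5 mm down (value of joint zero_button between 0.0045 and 0.0095 m and horizontal distance between tool_tip and button_top below 0.013 m), for 0.2 s.
At the end, for the whole second after the job is handed in: The fingers grip the push tool (over 3 N), which is within 0.25 rad of upright, and its tip, inside the well, presses on the button (over 2 N) and keeps it steady at 4.5 to 9.5 mm of travel (value of joint zero_button between 0.0045 and 0.0095 m and contact force between the fingers and push_tool above 3 N and contact force between push_tool and transmitter above 2 N and distance between tool_tip and button_top below 0.014 m and angle between push_tool's own z axis and vertical below 0.25 rad and velocity of joint zero_button between -0.01 and 0.01 m/s); the arm keeps its last pose, push and grip.
It fails at once if the button is pushed to the bottom (beyond 12.5 mm) (value of joint zero_button above 0.0125 m).
It fails at once if the robot itself presses on the transmitter or its button (over 1 N) (contact force between any of the fingers, the arm and transmitter above 1 N).
It fails at once if another driver, the gauge or the dust cap is moved by more than 20 mm (distance of any of green_driver, black_driver, gauge, dust_cap from where it was at the start of the episode above 0.02 m).
It also fails if it takes over 38 s, if anything falls off the work surface, if the arm or the gripper's body presses on something with over 40 N, if the wrist force passes 120 N, or if a joint passes its speed limit or range.

### The arm

A 6-joint arm with a two-finger parallel gripper is mounted at the origin on the work surface. World frame = base frame: x ahead of the robot, y to its left, z up, the work surface at z = 0. Lengths are in m, angles in degrees, forces in N, time in s.
With the tool pointing down it reaches from about 0.4 to 0.825 m from the base axis. Payload 7 kg.
Tool frame: the origin (TCP) lies on the centre line of the jaws, within the pads' length; the fingertips stand 22 mm ahead of it and the grasp point (between the pads) lies 3 mm ahead of it; z points along the fingers, y is the line along which they close (so a half turn about z gives the same grasp; the last joint's range is limited). The gripper opens to 88 mm and grips with 3 to 60 N. Pads are 19 mm wide; open, the fingers measure 130 mm over their backs; the gripper's body (78 mm by 193 mm) begins 47 mm behind the grasp point.
Start: joints at [-57.691, 20.546, 0.682, 0, -70.136, -16.507], TCP at [0.184, -0.649, 0.249] pointing down, gripper open.
Joint ranges: [-176.03, 176.03], [-82.01, 121.73], [-58.28, 71.71], [-173.87, 95.51], [-174.79, -0.11], [-173.66, 173.66]. Speed limits (degrees/s): [136.94, 136.94, 172.46, 180, 180, 180].

### API

Orientations are given as [roll, pitch, yaw] about the fixed x, y, z axes, in that order (R = Rz(yaw) Ry(pitch) Rx(roll)).
In Python, from plant import get_state, cams, r gives the robot as it stands.
- The arm moves only by the tool apply_moves, never from a script. Its argument "targets" is a list of rows, each an object with "dp": the shift along the world's x, y, z in m, a list of three; "yaw": the turn about the world's z in degrees. In form: [{"dp": [x, y, z], "yaw": yaw}, ...]. A call has 1 to 20 rows; each row is the pose to reach, as a shift and turn from the pose commanded when the call began; what a row does not reach only later rows make up. A row lasts 1/12 s, in which the tool goes at most 41.7 mm and 7.16 degrees, less where a joint would pass 70% of its speed; a pose out of reach is approached as far as the arm can. A call with a gripper value outside its range is refused whole. "grip" is the gripper command: -1 is fully open, 1 is shut, values between are in proportion, set as the call begins (left out, the last holds). The fingers move at their own pace and stop on an object; "squeeze" is the grip in N (left out, the last holds). Time passes only in rows, so rows that repeat a pose let the fingers close. It gives the time, the measured TCP pose, the force, the opening and the grip force at its end, in the units of the state.
- get_state(): the state, without advancing time (a new reading comes with each control period).
- cams.capture(name): name is "side" or "top" or "wrist"; returns a dict with "image" (420x560x3 uint8, red, green, blue), "range_z" (420x560 float32, m along the optical axis (not along the pixel's ray), 0 where there is no reading), "fx", "fy", "cx", "cy" (pixels), "R" (3x3) and "t" (3): a world point X has camera coordinates R X + t; the wrist camera has in their place "T_tool_cam" (4x4, takes a point from camera to tool coordinates, whose origin is the TCP and whose axes are the flange's). Camera axes: x right, y down, z forward; pixel columns grow to the right and rows downward; lengths in m; the calibration is good to about 2 mm. A picture is of the moment at which its call begins: read the wrist's pose just before it.
- r.close_job(): hands the job in; it is judged then, once.
The state is a dict: "time_s": time; "joints": joint angles; "qd": joint speeds; "joint_torque": joint torques, N m; "tcp_pos": TCP position; "eef_rot": TCP orientation; "contact_force": force on the tool from outside, world axes, zero at the start; "moment": the same for the moment, N m; "gripper_width": finger opening in m; "gripper_force": force on a finger pad.
Only numpy, scipy, OpenCV 4.12 (cv2) and the standard library are available. Lean on these libraries where they do the work, as an engineer would, in place of code of your own. Each camera call takes 0.05 s, during which the arm holds its last target. There are 200 camera calls.

## Working session

There is one attempt and no reset: what is moved stays moved. The work goes in short steps, Python scripts to look and compute and a tool call to move; the robot and the scene stay as the last step left them, time stands still between calls to the robot, and variables do not carry over. Pictures are saved under pics/ and viewed, at most 10 in all, crops included, and the job is handed in when it is done.

Besides the shell and the picture viewer there is one more tool, called after "Call:" as name(argument=value, ...) on one line, values as JSON. apply_moves: Moves the arm, as the interface text tells. Its arguments: {"type":"object","properties":{"targets":{"type":"array","items":{"type":"object","properties":{"dp":{"type":"array","items":{"type":"number"}},"yaw":{"type":"number"}}}},"grip":{"type":"number"},"squeeze":{"type":"number"}},"required":["targets"]}

```bash
mkdir -p pics
cat > h.py <<'E'
import numpy as np, cv2
from plant import get_state, cams, r
def cap(n):
    s=get_state(); c=cams.capture(n); c['s']=s
    np.save(f'/tmp/{n}.npy',c,allow_pickle=True); return c
def load(n): return np.load(f'/tmp/{n}.npy',allow_pickle=True).item()
def pts(c):
    v,u=np.mgrid[0:420,0:560]; z=c['range_z']
    P=np.stack([(u-c['cx'])/c['fx']*z,(v-c['cy'])/c['fy']*z,z],-1)
    if 'R' in c: return (P-c['t'])@c['R']
    from scipy.spatial.transform import Rotation as Ro
    T=np.array(c['T_tool_cam']); Rt=Ro.from_euler('xyz',c['s']['eef_rot'],degrees=True).as_matrix()
    return (P@T[:3,:3].T+T[:3,3])@Rt.T+c['s']['tcp_pos']
E
python3 - <<'E'
from h import *
a=cap('side');b=cap('top')
for n,c in(('side',a),('top',b)): cv2.imwrite(f'pics/{n}0.png',cv2.cvtColor(c['image'],cv2.COLOR_RGB2BGR))
print(get_state())
E
```

```text
{'time_s': 0.1, 'joints': array([-5.76919492e+01,  2.05853271e+01,  6.37921311e-01, -1.85207271e-02,
       -7.01373487e+01, -1.65075516e+01]), 'qd': array([ 0.06232836, -0.12958574,  0.13489461,  0.1270763 ,  0.02804565,
        0.0304629 ]), 'joint_torque': array([-7.81275994e-04, -5.84162307e+01,  2.93752456e+01,  7.01536015e+00,
        1.02368620e-02, -6.75610181e-05]), 'tcp_pos': array([ 0.18366069, -0.64908901,  0.24772815]), 'eef_rot': array([ 1.79913791e+02, -7.39051944e-03, -1.64205801e+02]), 'contact_force': array([-0.12039525,  0.1607946 , -0.51673089]), 'moment': array([-0.02312789,  0.02528313,  0.04359269]), 'gripper_force': 0.0, 'gripper_width': 0.08771116087205194}
```

View pics/side0.png

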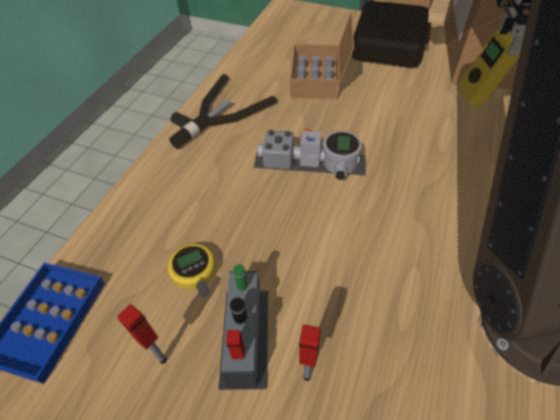

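View pics/top0.png

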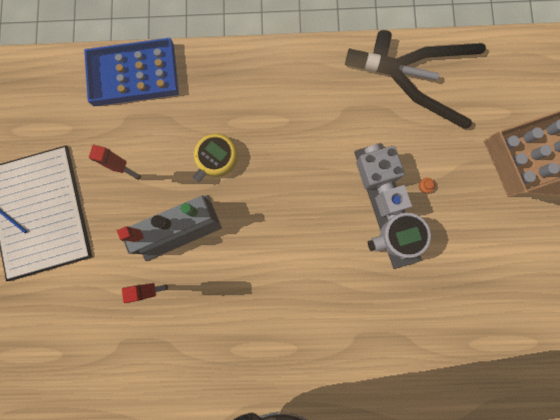

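The side view shows red handles at (137,327), (235,345) and (310,345). In the top view they are at (105,158), (125,233) and (135,293). Only the middle one stands in the rack, and it also looks smallest, so it is my choice. The button is at about (396,199) in the top view, on the boss. I'll check the choice in a crop and measure.

Run:
```python
from h import *
for n in('top','side'):
    c=load(n);P=pts(c);im=c['image'].astype(int);h=cv2.cvtColor(c['image'],cv2.COLOR_RGB2HSV)
    red=((h[...,0]<6)|(h[...,0]>174))&(h[...,1]>170)&(h[...,2]>60)&(P[...,2]>.02)
    k,l,st,ce=cv2.connectedComponentsWithStats(red.astype(np.uint8))
    for i in range(1,k):
        if st[i,4]>25:
            Q=P[l==i];t=Q[Q[:,2]>Q[:,2].max()-.006]
            print(n,ce[i].round(),st[i,4],'zr',Q[:,2].min().round(3),Q[:,2].max().round(3),'top',t.mean(0).round(4),np.ptp(t,0).round(3),len(t))
    blue=(h[...,0]>100)&(h[...,0]<130)&(h[...,1]>130)
    k,l,st,ce=cv2.connectedComponentsWithStats(blue.astype(np.uint8))
    for i in range(1,k):
        if 8<st[i,4]<400: print(n,'blue',ce[i].round(1),st[i,4],np.median(P[l==i],0).round(4))
c=load('top');P=pts(c)
def rect(sl,zlo,zhi):
    Q=P[sl].reshape(-1,3);Q=Q[(Q[:,2]>zlo)&(Q[:,2]<zhi)]
    b=cv2.minAreaRect(Q[:,:2].astype(np.float32)*1000);return len(Q),b,Q.mean(0).round(4)
print('rack',rect(np.s_[190:270,110:230],.088,.1))
print('boss',rect(np.s_[180:222,372:416],.085,.096))
a=cv2.resize(cv2.cvtColor(c['image'],cv2.COLOR_RGB2BGR)[140:310,80:250],None,fx=3.4,fy=3.4,interpolation=2)
d=cv2.cvtColor(c['image'],cv2.COLOR_RGB2BGR)[175:225,370:420]
cv2.imwrite('pics/c1.png',a)
```

```text
top [ 97. 152.] 111 zr 0.21 0.217 top [0.6824 0.3333 0.2141] [0.027 0.03  0.006] 109
top [123. 233.] 91 zr 0.172 0.177 top [0.528  0.295  0.1746] [0.022 0.023 0.006] 91
top [130. 294.] 206 zr 0.207 0.217 top [0.411  0.2634 0.2139] [0.029 0.03  0.006] 203
top blue [138.5  42.6] 14 [1.0228 0.329  0.0288]
top blue [85.4 55.1] 16 [0.9926 0.4628 0.0308]
top blue [86.6 74.6] 30 [0.945  0.457  0.0303]
top blue [89.3 98.8] 11 [0.8762 0.4498 0.0304]
top blue [396.4 199.3] 36 [ 0.5927 -0.2753  0.0796]
top blue [ 12.3 221.2] 71 [0.5792 0.6323 0.0175]
side [137. 326.] 769 zr 0.118 0.812 top [0.3477 0.4928 0.8125] [0. 0. 0.] 1
side [309. 345.] 675 zr 0.118 0.812 top [0.3477 0.4928 0.8125] [0. 0. 0.] 2
side [235. 344.] 366 zr 0.107 0.812 top [0.3477 0.4928 0.8125] [0. 0. 0.] 1
rack (1639, ((553.2550048828125, 234.77066040039062), (56.058841705322266, 198.19985961914062), 22.042875289916992), array([0.5523, 0.2262, 0.0945]))
boss (432, ((593.3504638671875, -274.6917419433594), (49.91642379760742, 51.05812454223633), 14.86330795288086), array([ 0.5933, -0.2744,  0.089 ]))
```

View pics/c1.png

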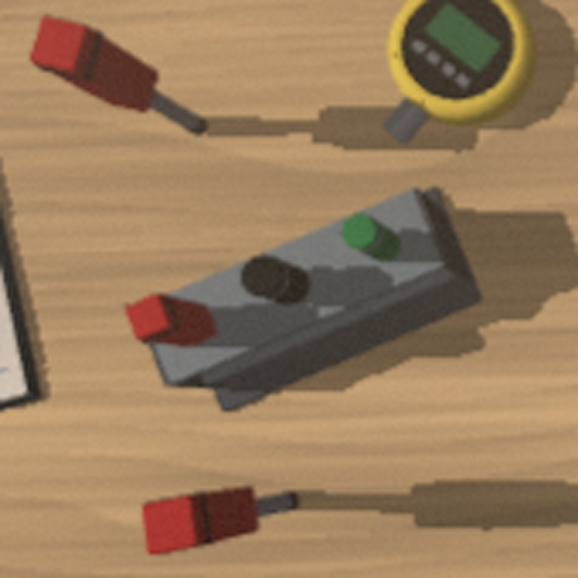

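The crop shows three red handles. The pair outside the rack at crop (75,45) and (180,520) have tops at 0.215 m, so they are oversized look-alikes. The rack one at crop (150,315) has a 22 mm square top at 0.175 m, which matches the description. I'm moving above it, arcing around the base.

Call:
apply_moves(targets=[{"dp": [0.346, 0.449, 0.08], "yaw": 50}, {"dp": [0.346, 0.449, 0.08], "yaw": 50}, {"dp": [0.346, 0.449, 0.08], "yaw": 50}, {"dp": [0.346, 0.449, 0.08], "yaw": 50}, {"dp": [0.346, 0.449, 0.08], "yaw": 50}, {"dp": [0.346, 0.449, 0.08], "yaw": 50}, {"dp": [0.346, 0.449, 0.08], "yaw": 50}, {"dp": [0.346, 0.449, 0.08], "yaw": 50}, {"dp": [0.346, 0.449, 0.08], "yaw": 50}, {"dp": [0.346, 0.449, 0.08], "yaw": 50}, {"dp": [0.346, 0.449, 0.08], "yaw": 50}, {"dp": [0.346, 0.449, 0.08], "yaw": 50}, {"dp": [0.346, 0.449, 0.08], "yaw": 50}, {"dp": [0.346, 0.449, 0.08], "yaw": 50}, {"dp": [0.344, 0.944, 0.081], "yaw": 96}, {"dp": [0.344, 0.944, 0.081], "yaw": 96}, {"dp": [0.344, 0.944, 0.081], "yaw": 96}, {"dp": [0.344, 0.944, 0.081], "yaw": 96}, {"dp": [0.344, 0.944, 0.081], "yaw": 96}, {"dp": [0.344, 0.944, 0.081], "yaw": 96}], grip=-1, squeeze=40)

```text
time_s: 1.77
tcp_pos: [0.5281, 0.0515, 0.329]
eef_rot: [180.0, 0.0, -70.9]
contact_force: [0.8, -0.1, -0.1]
gripper_width: 0.0875
gripper_force: 0.0
```

Call:
apply_moves(targets=[{"dp": [0, 0.24, 0], "yaw": 2}, {"dp": [0, 0.24, 0], "yaw": 2}, {"dp": [0, 0.24, 0], "yaw": 2}, {"dp": [0, 0.24, 0], "yaw": 2}, {"dp": [0, 0.24, 0], "yaw": 2}, {"dp": [0, 0.24, 0], "yaw": 2}, {"dp": [0, 0.24, 0], "yaw": 2}, {"dp": [0, 0.24, 0], "yaw": 2}])

```text
time_s: 2.43
tcp_pos: [0.5282, 0.2913, 0.3278]
eef_rot: [179.9, -0.0, -69.1]
contact_force: [0.0, -1.3, -0.1]
gripper_width: 0.0875
gripper_force: 0.0
```

Run:
```python
from h import *
c=cap('wrist');P=pts(c);h=cv2.cvtColor(c['image'],cv2.COLOR_RGB2HSV)
print(c['s']['tcp_pos'].round(4),c['s']['eef_rot'].round(2))
cv2.imwrite('pics/w1.png',cv2.cvtColor(c['image'],cv2.COLOR_RGB2BGR))
red=((h[...,0]<6)|(h[...,0]>174))&(h[...,1]>150)&(h[...,2]>60)&(P[...,2]>.02)
k,l,st,ce=cv2.connectedComponentsWithStats(red.astype(np.uint8))
for i in range(1,k):
    if st[i,4]>25:
        Q=P[l==i];zt=np.percentile(Q[:,2],95);t=Q[abs(Q[:,2]-zt)<.004]
        print(ce[i].round(),st[i,4],zt.round(4),t.mean(0).round(4),cv2.minAreaRect((t[:,:2]*1000).astype(np.float32)))
Q=P.reshape(-1,3);Q=Q[(abs(Q[:,2]-.095)<.004)&(np.hypot(Q[:,0]-.55,Q[:,1]-.23)<.13)]
print(len(Q),cv2.minAreaRect((Q[:,:2]*1000).astype(np.float32)))
```

```text
[0.5282 0.2913 0.3278] [ 1.7988e+02 -4.0000e-02 -6.9080e+01]
[120. 179.] 1517 0.1929 [0.6718 0.3256 0.1923] ((670.9398803710938, 327.86328125), (17.900836944580078, 36.166412353515625), 34.45762252807617)
[ 82. 196.] 1556 0.2154 [0.6783 0.333  0.2142] ((678.8735961914062, 333.9536437988281), (29.38663673400879, 28.21549415588379), 75.69754791259766)
[277. 186.] 255 0.1559 [0.5304 0.2863 0.1557] ((529.290771484375, 285.8449401855469), (20.375001907348633, 1.1846858263015747), 22.996749877929688)
[393. 209.] 1247 0.1917 [0.4186 0.2613 0.191 ] ((416.9022216796875, 259.093994140625), (35.80721664428711, 16.871559143066406), 57.16850280761719)
[278. 206.] 563 0.1759 [0.5254 0.2954 0.1748] ((525.1124267578125, 295.4375), (20.454904556274414, 21.415489196777344), 20.587129592895508)
[422. 233.] 1366 0.2153 [0.4093 0.2636 0.2141] ((408.22039794921875, 264.27764892578125), (28.564908981323242, 28.725299835205078), 8.534891128540039)
7279 ((548.9363403320312, 235.75596618652344), (55.1074104309082, 198.02806091308594), 21.96065902709961)
```

View pics/w1.png

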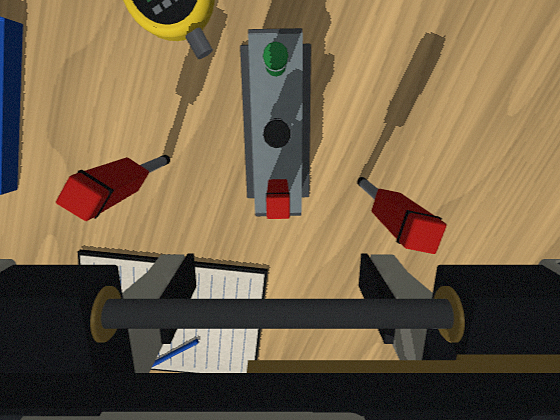

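The wrist view shows the tool handle top at (278,203), square to the jaws, with look-alikes at (85,197) and (422,233). Those clear the gripper body by about 7 mm. Next I'm aligning and descending.

Call:
apply_moves(targets=[{"dp": [-0.002, 0.004, 0], "yaw": 1}, {"dp": [-0.002, 0.004, 0], "yaw": 1}, {"dp": [-0.002, 0.004, -0.02], "yaw": 1}, {"dp": [-0.002, 0.004, -0.04], "yaw": 1}, {"dp": [-0.002, 0.004, -0.06], "yaw": 1}, {"dp": [-0.002, 0.004, -0.08], "yaw": 1}, {"dp": [-0.002, 0.004, -0.1], "yaw": 1}, {"dp": [-0.002, 0.004, -0.11], "yaw": 1}, {"dp": [-0.002, 0.004, -0.12], "yaw": 1}, {"dp": [-0.002, 0.004, -0.13], "yaw": 1}, {"dp": [-0.002, 0.004, -0.14], "yaw": 1}, {"dp": [-0.002, 0.004, -0.15], "yaw": 1}, {"dp": [-0.002, 0.004, -0.16], "yaw": 1}, {"dp": [-0.002, 0.004, -0.168], "yaw": 1}, {"dp": [-0.002, 0.004, -0.168], "yaw": 1}, {"dp": [-0.002, 0.004, -0.168], "yaw": 1}])

```text
time_s: 3.82
tcp_pos: [0.5267, 0.2934, 0.1606]
eef_rot: [180.0, -0.0, -68.2]
contact_force: [-0.2, -0.0, 1.2]
gripper_width: 0.0879
gripper_force: 0.0
```

Call:
apply_moves(targets=[{"dp": [0, 0.002, 0], "yaw": 0}, {"dp": [0, 0.002, 0], "yaw": 0}, {"dp": [0, 0.002, 0], "yaw": 0}, {"dp": [0, 0.002, 0], "yaw": 0}, {"dp": [0, 0.002, 0], "yaw": 0}, {"dp": [0, 0.002, 0], "yaw": 0}, {"dp": [0, 0.002, 0], "yaw": 0}, {"dp": [0, 0.002, 0], "yaw": 0}, {"dp": [0, 0.002, 0], "yaw": 0}, {"dp": [0, 0.002, 0], "yaw": 0}, {"dp": [0, 0.002, 0], "yaw": 0}, {"dp": [0, 0.002, 0], "yaw": 0}], grip=1, squeeze=40)

```text
time_s: 4.82
tcp_pos: [0.5267, 0.2955, 0.1609]
eef_rot: [180.0, -0.0, -68.2]
contact_force: [-0.4, 0.5, -0.6]
gripper_width: 0.0218
gripper_force: 40.0
```

Gripped at 22 mm, as expected. Lifting straight up.

Call:
apply_moves(targets=[{"dp": [0, 0, 0.01], "yaw": 0}, {"dp": [0, 0, 0.02], "yaw": 0}, {"dp": [0, 0, 0.03], "yaw": 0}, {"dp": [0, 0, 0.04], "yaw": 0}, {"dp": [0, 0, 0.05], "yaw": 0}, {"dp": [0, 0, 0.06], "yaw": 0}, {"dp": [0, 0, 0.07], "yaw": 0}, {"dp": [0, 0, 0.08], "yaw": 0}, {"dp": [0, 0, 0.09], "yaw": 0}, {"dp": [0, 0, 0.1], "yaw": 0}, {"dp": [0, 0, 0.115], "yaw": 0}, {"dp": [0, 0, 0.13], "yaw": 0}, {"dp": [0, 0, 0.145], "yaw": 0}, {"dp": [0, 0, 0.16], "yaw": 0}, {"dp": [0, 0, 0.17], "yaw": 0}, {"dp": [0, 0, 0.18], "yaw": 0}, {"dp": [0, 0, 0.18], "yaw": 0}])

```text
time_s: 6.23
tcp_pos: [0.5274, 0.2958, 0.3434]
eef_rot: [-179.8, 0.0, -68.2]
contact_force: [0.2, 0.4, 0.3]
gripper_width: 0.0221
gripper_force: 40.0
```

Call:
apply_moves(targets=[{"dp": [0.002, -0.02, 0], "yaw": 0}, {"dp": [0.006, -0.05, 0], "yaw": 0}, {"dp": [0.01, -0.085, 0], "yaw": 0}, {"dp": [0.014, -0.12, 0], "yaw": 0}, {"dp": [0.018, -0.155, 0], "yaw": 0}, {"dp": [0.022, -0.19, 0], "yaw": 0}, {"dp": [0.026, -0.225, 0], "yaw": 0}, {"dp": [0.03, -0.26, 0], "yaw": 0}, {"dp": [0.034, -0.295, 0], "yaw": 0}, {"dp": [0.038, -0.33, 0], "yaw": 0}, {"dp": [0.042, -0.365, 0], "yaw": 0}, {"dp": [0.046, -0.4, 0], "yaw": 0}, {"dp": [0.05, -0.435, 0], "yaw": 0}, {"dp": [0.054, -0.47, 0], "yaw": 0}, {"dp": [0.058, -0.505, 0], "yaw": 0}, {"dp": [0.062, -0.54, 0], "yaw": 0}, {"dp": [0.064, -0.56, 0], "yaw": 0}, {"dp": [0.0655, -0.571, 0], "yaw": 0}, {"dp": [0.0655, -0.571, 0], "yaw": 0}, {"dp": [0.0655, -0.571, 0], "yaw": 0}])

```text
time_s: 7.9
tcp_pos: [0.592, -0.2755, 0.34]
eef_rot: [179.9, 0.1, -68.3]
contact_force: [-0.3, 0.0, -2.1]
gripper_width: 0.0219
gripper_force: 40.0
```

Run:
```python
from h import *
c=cap('wrist');P=pts(c);h=cv2.cvtColor(c['image'],cv2.COLOR_RGB2HSV)
print(c['s']['tcp_pos'].round(4),c['s']['eef_rot'].round(2))
w=cv2.cvtColor(c['image'],cv2.COLOR_RGB2BGR)
s=cap('side');b=cv2.cvtColor(s['image'],cv2.COLOR_RGB2BGR)
cv2.imwrite('pics/w2.png',w)
cv2.imwrite('pics/s2.png',cv2.resize(b[60:200,220:400],None,fx=4,fy=4,interpolation=2))
bl=(h[...,0]>100)&(h[...,0]<130)&(h[...,1]>130)
k,l,st,ce=cv2.connectedComponentsWithStats(bl.astype(np.uint8))
for i in range(1,k):
    if st[i,4]>40: print(ce[i].round(1),st[i],np.median(P[l==i],0).round(4))
Q=P.reshape(-1,3);Q=Q[(abs(Q[:,2]-.09)<.004)&(np.hypot(Q[:,0]-.593,Q[:,1]+.275)<.042)]
print(len(Q),cv2.minAreaRect((Q[:,:2]*1000).astype(np.float32)))
```

```text
[ 0.592  -0.2755  0.34  ] [ 1.7993e+02  7.0000e-02 -6.8290e+01]
[278.4 179.4] [271 172  16  16 214] [ 0.5894 -0.2744  0.0799]
[138.7 266.9] [112 265  55  14  61] [ 0.6434 -0.2964  0.3893]
[201.6 265.1] [184 265  37   2  41] [ 0.6265 -0.3031  0.3893]
1384 ((588.825439453125, -274.3805847167969), (49.98163986206055, 50.376102447509766), 15.031706809997559)
```

View pics/w2.png

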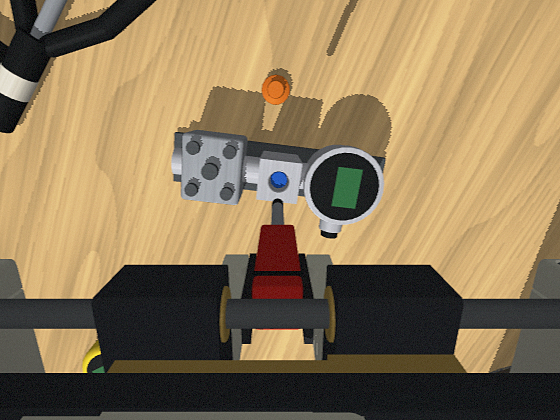

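View pics/s2.png

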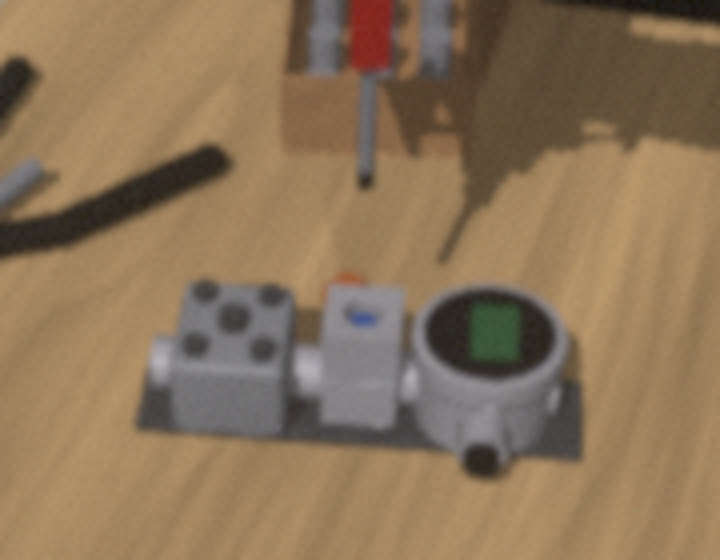

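The wrist view shows the upright shaft running down column 278 to about row 202, and the button at (278,179). In the side crop the tip is at (366,182), i.e. full-image (311.5,105.5). The two cameras disagree on the button by about 4 mm in x, so I'll measure tip against button within each camera.

Run:
```python
from h import *
c=load('wrist');P=pts(c);T=np.array(c['T_tool_cam']);print('cam in tool',T[:3,3].round(3))
for v in range(198,226,3):
    m=[u for u in range(268,290) if .12<P[v,u,2]<.3 and c['range_z'][v,u]>0]
    if m: print(v,m[0],m[-1],P[v,m].mean(0).round(4))
s=load('side');P=pts(s)
def ray(c,u,v,z):
    d=np.array([(u-c['cx'])/c['fx'],(v-c['cy'])/c['fy'],1])@c['R'];o=-c['t']@c['R']
    return o+d*(z-o[2])/d[2]
print('side cam',(-s['t']@s['R']).round(3))
print('tip side',ray(s,311.5,105.7,.1905).round(4),'range',P[103:106,310:313].reshape(-1,3).round(3).tolist())
h=cv2.cvtColor(s['image'],cv2.COLOR_RGB2HSV)
# boss top via side range
Q=P[128:150,298:325].reshape(-1,3);Q=Q[(abs(Q[:,2]-.09)<.005)];print('boss side',len(Q),cv2.minAreaRect((Q[:,:2]*1000).astype(np.float32)))
# shaft side
for v in range(80,106,5):
    m=[u for u in range(306,318) if np.hypot(P[v,u,0]-.59,P[v,u,1]+.275)<.03]
    if m: print(v,m,P[v,m].mean(0).round(4))
```

```text
cam in tool [ 0.082  0.    -0.136]
201 273 282 [ 0.5926 -0.279   0.1967]
204 272 283 [ 0.5924 -0.2782  0.2035]
207 272 283 [ 0.5923 -0.2781  0.2121]
210 272 283 [ 0.5924 -0.2782  0.2209]
213 272 283 [ 0.5925 -0.2783  0.2292]
216 272 283 [ 0.5926 -0.2785  0.2373]
219 272 284 [ 0.5921 -0.2785  0.2439]
222 272 284 [ 0.5922 -0.2785  0.2508]
225 268 289 [ 0.5947 -0.2854  0.2772]
side cam [0.348 0.493 0.812]
tip side [ 0.5915 -0.2737  0.1905] range [[0.593, -0.267, 0.203], [0.591, -0.269, 0.202], [0.589, -0.27, 0.201], [0.594, -0.268, 0.199], [0.592, -0.271, 0.197], [0.59, -0.272, 0.197], [0.594, -0.27, 0.195], [0.592, -0.27, 0.195], [0.59, -0.273, 0.194]]
boss side 240 ((590.7297973632812, -272.9374694824219), (50.06443786621094, 52.9539680480957), 13.377203941345215)
80 [310, 311, 312, 313] [ 0.5925 -0.2694  0.2638]
85 [310, 311, 312, 313] [ 0.592  -0.2691  0.2511]
90 [310, 311, 312, 313] [ 0.5916 -0.2694  0.2376]
95 [310, 311, 312, 313] [ 0.5918 -0.2714  0.2225]
100 [309, 310, 311, 312, 313] [ 0.5921 -0.2701  0.2093]
105 [309, 310, 311, 312, 313] [ 0.5923 -0.272   0.1936]
```

Both cameras put the tip within 2 mm of the button's axis, and the tip is 151 mm below the TCP. I'll shift x by -1 mm and descend to just above the button.

Call:
apply_moves(targets=[{"dp": [-0.0012, 0, -0.02], "yaw": 0}, {"dp": [-0.0012, 0, -0.04], "yaw": 0}, {"dp": [-0.0012, 0, -0.055], "yaw": 0}, {"dp": [-0.0012, 0, -0.07], "yaw": 0}, {"dp": [-0.0012, 0, -0.08], "yaw": 0}, {"dp": [-0.0012, 0, -0.087], "yaw": 0}, {"dp": [-0.0012, 0, -0.093], "yaw": 0}, {"dp": [-0.0012, 0, -0.098], "yaw": 0}, {"dp": [-0.0012, 0, -0.101], "yaw": 0}, {"dp": [-0.0012, 0, -0.103], "yaw": 0}, {"dp": [-0.0012, 0, -0.103], "yaw": 0}, {"dp": [-0.0012, 0, -0.103], "yaw": 0}, {"dp": [-0.0012, 0, -0.103], "yaw": 0}])

```text
time_s: 9.08
tcp_pos: [0.5913, -0.2756, 0.2385]
eef_rot: [-180.0, -0.0, -68.2]
contact_force: [0.3, 0.0, -0.9]
gripper_width: 0.0218
gripper_force: 40.0
```

```bash
cat > f.py <<'E'
from h import *
F=[];Z=[]
for i in range(8):
    c=cams.capture('side');s=get_state();F.append(s['contact_force']);Z.append(s['tcp_pos'])
print(np.mean(F,0).round(2),np.std(F,0).round(2),np.mean(Z,0).round(4),np.std(Z,0).round(4),s['time_s'],s['eef_rot'].round(2))
E
python3 f.py
python3 - <<'E'
from h import *
s=cap('side');b=cv2.cvtColor(s['image'],cv2.COLOR_RGB2BGR)
cv2.imwrite('pics/s3.png',cv2.resize(b[90:180,270:360],None,fx=6,fy=6,interpolation=2))
E
```

```text
[-0.04  0.02 -0.9 ] [0.38 0.46 0.29] [ 0.5912 -0.2755  0.2383] [0.0001 0.     0.0001] 9.4833 [-179.99   -0.    -68.23]
```

View pics/s3.png

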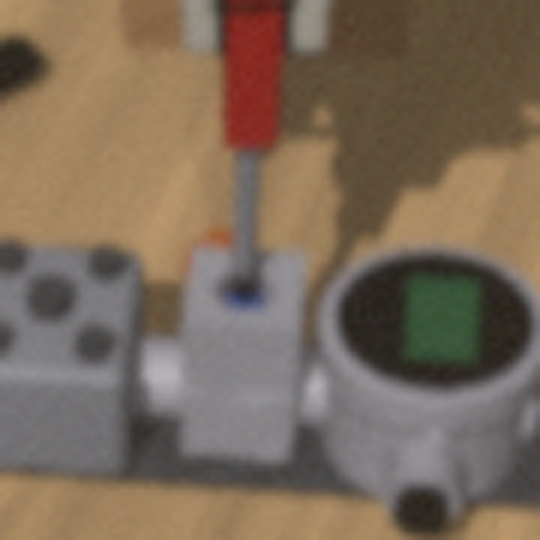

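The tip is centred in the well at crop (243,285), with blue visible just below it. The free-hanging reading is -0.9 N, the tool's own weight. I'm lowering gently.

Call:
apply_moves(targets=[{"dp": [0, 0, -0.002], "yaw": 0}, {"dp": [0, 0, -0.004], "yaw": 0}, {"dp": [0, 0, -0.006], "yaw": 0}, {"dp": [0, 0, -0.008], "yaw": 0}, {"dp": [0, 0, -0.009], "yaw": 0}, {"dp": [0, 0, -0.01], "yaw": 0}, {"dp": [0, 0, -0.01], "yaw": 0}, {"dp": [0, 0, -0.01], "yaw": 0}])

```text
time_s: 10.2
tcp_pos: [0.5911, -0.2755, 0.2283]
eef_rot: [-180.0, -0.0, -68.2]
contact_force: [-2.3, 0.4, 1.8]
gripper_width: 0.022
gripper_force: 40.0
```

```bash
python3 f.py
```

```text
[-0.9   0.39  2.31] [0.37 0.5  0.39] [ 0.5911 -0.2755  0.2282] [0.     0.     0.0001] 10.6 [-1.800e+02 -1.000e-02 -6.823e+01]
```

Net force is 3.2 N, so travel is about 2.7 mm, which agrees with the geometry. I'll go 4.2 mm further.

Call:
apply_moves(targets=[{"dp": [0, 0, -0.001], "yaw": 0}, {"dp": [0, 0, -0.002], "yaw": 0}, {"dp": [0, 0, -0.003], "yaw": 0}, {"dp": [0, 0, -0.0042], "yaw": 0}, {"dp": [0, 0, -0.0042], "yaw": 0}, {"dp": [0, 0, -0.0042], "yaw": 0}, {"dp": [0, 0, -0.0042], "yaw": 0}, {"dp": [0, 0, -0.0042], "yaw": 0}])

```text
time_s: 11.27
tcp_pos: [0.5911, -0.2755, 0.224]
eef_rot: [-180.0, -0.0, -68.2]
contact_force: [-0.5, -0.5, 4.4]
gripper_width: 0.0223
gripper_force: 40.0
```

```bash
python3 f.py
```

```text
[-1.14  0.52  4.25] [0.4  0.75 0.69] [ 0.5911 -0.2755  0.224 ] [0. 0. 0.] 11.6667 [-1.800e+02 -1.000e-02 -6.823e+01]
```

Net force is 5.15 N against the expected 5.2 N half-way, and it is steady. Handing in.

```bash
python3 -c "
from plant import r
print(r.close_job())"
```

```text
the job is handed in; nothing more can be done
None
```

I handed the job in at about 11.7 s with the push tool gripped at 40 N and upright, holding the zero button down about 7 mm (5.15 N net, against 5.2 N expected half-way); the hand-in gave no verdict.

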